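# Kit the cleaned engine parts into their foam inserts

## Task

Kit the cleaned engine parts for the rebuild: put the piston, the gear, the ball bearing and the connecting rod each into the foam insert cut for it, lying flat on the floor of its recess the same way up as it lies now, with the rod's big end in the wide end of its cut-out. Set the parts down gently, do not drop them, and leave the grease tin and the dish of bolts where they stand.

Things in the scene. Friction and masses are not known exactly. Their poses are not given: they have to be found in the camera images.
- piston: Loose aluminium engine piston, a round drum 54 mm in diameter, 50 mm high, standing crown up: three ring grooves near the top, two round valve pockets in the flat crown; about 0.24 kg. Grip its round side from above. Origin: centre of the underside; z up. Anywhere on the middle of the bench.
- gear: Loose steel spur gear lying flat, hub up: toothed disc 72 mm in diameter, 14 mm thick; round hub 34 mm in diameter from 14 to 32 mm above the underside; about 0.42 kg. Too wide to grip over the teeth: take it by the hub, fingertips above the disc. Origin: centre of the underside; z up. Anywhere on the middle of the bench.
- bearing: Loose ball bearing lying flat: steel ring 40 mm in diameter, 18 mm high, 17 mm bore, blue seal between inner and outer ring; about 0.12 kg. Grip over the outside. Origin: centre of the underside; z up. Anywhere on the middle of the bench.
- con_rod: Loose dark steel connecting rod lying flat, 20 mm thick: big end 54 mm and small end 28 mm in diameter, centres 110 mm apart; beam 18 mm wide, 2 to 18 mm above the underside; 0.36 kg. Grip across the beam 50 mm from the origin. Origin: under the BIG end's centre; x points to the small end; z up. At the left or right side, small end away from the robot, turned up to 0.35 rad.
- piston_insert: Fixed foam insert, 110 x 110 mm, 15 mm thick, black on yellow, with a round recess 70 mm across and 7 mm deep in its middle. Recess floor: yellow, 8 mm above the bench, with a flat grey picture of the crown: a 54 mm disc with two yellow spots. Takes the piston. Origin: centre of the underside, below the recess centre; z up. Anywhere on the middle of the bench, turned up to 0.3 rad.
- gear_insert: Fixed foam insert, 110 x 110 mm, 15 mm thick, black on yellow, with a round recess 88 mm across and 7 mm deep in its middle. Recess floor: yellow, 8 mm above the bench, with a flat grey picture of a toothed gear. Takes the gear. Origin: centre of the underside, below the recess centre; z up. Anywhere on the middle of the bench, turned up to 0.3 rad.
- bearing_insert: Fixed foam insert, 110 x 110 mm, 15 mm thick, black on yellow, with a round recess 56 mm across and 7 mm deep in its middle. Recess floor: yellow, 8 mm above the bench, with a flat grey picture of two thin rings, one in the other. Takes the bearing. Origin: centre of the underside, below the recess centre; z up. Anywhere on the middle of the bench, turned up to 0.3 rad.
- rod_insert: Fixed foam insert, 189 x 90 mm, 15 mm thick, black on yellow, with a 7 mm deep rod-shaped recess: round ends 70 and 44 mm across, centres 110 mm apart, 34 mm channel between; yellow floor 8 mm above the bench. Origin: on the underside, below the centre of the wide end; x points to the narrow end (away from the robot); z up. On the other side of the bench from the rod, turned up to 0.2 rad.
- grease_tin: Bystander to leave in place: loose closed round tin, yellow with a red band and steel lid, 73 mm in diameter, 65 mm high, the tallest thing among the parts. Origin: centre of the underside. Anywhere on the middle of the bench, at least 100 mm from any part's centre.
- bolt_dish: Bystander to leave in place: loose shallow steel dish with small bolts, 86 mm across the rim, 24 mm high. Origin: centre of the underside. Anywhere on the middle of the bench.
Not all that is in view belongs to the job. What is shaped like the bearing but brown or pink is not meant.

How it is judged (in metres and radians):
At the end, for the whole second after the job is handed in: Each part rests in its own recess: origin within 11 mm horizontally of the insert's, under 11 mm above the insert's underside, tilted under 0.08 rad, not moving; the rod within 0.2 rad of its recess's length; tin and dish within 20 mm of where they began (horizontal distance between piston and piston_insert below 0.011 m and z of piston in the frame of piston_insert below 0.011 m and angle between each of piston, gear, bearing, con_rod's own z axis and vertical below 0.08 rad and linear speed of each of piston, gear, bearing, con_rod below 0.02 m/s and angular speed of each of piston, gear, bearing, con_rod below 0.2 rad/s and horizontal distance between gear and gear_insert below 0.011 m and z of gear in the frame of gear_insert below 0.011 m and horizontal distance between bearing and bearing_insert below 0.011 m and z of bearing in the frame of bearing_insert below 0.011 m and horizontal distance between con_rod and rod_insert below 0.011 m and z of con_rod in the frame of rod_insert below 0.011 m and angle between the x axis of con_rod and the x axis of rod_insert, either way round below 0.2 rad and distance of each of grease_tin, bolt_dish from where it was at the start of the episode below 0.02 m); the robot touches nothing.
It fails at once if a part is let fall instead of set down (over 0.8 m/s with no finger on it, a free fall of over 3 cm) ((linear speed of piston above 0.8 m/s and contact force between the fingers and piston below 0.05 N) or (linear speed of gear above 0.8 m/s and contact force between the fingers and gear below 0.05 N) or (linear speed of bearing above 0.8 m/s and contact force between the fingers and bearing below 0.05 N) or (linear speed of con_rod above 0.8 m/s and contact force between the fingers and con_rod below 0.05 N)).
It fails at once if the grease tin is shifted by more than 20 mm or tipped (distance of grease_tin from where it was at the start of the episode above 0.02 m or angle between grease_tin's own z axis and vertical above 0.3 rad).
It fails at once if the bolt dish is shifted by more than 20 mm or tipped (distance of bolt_dish from where it was at the start of the episode above 0.02 m or angle between bolt_dish's own z axis and vertical above 0.3 rad).
It also fails if it takes over 112 s, if anything falls off the work surface, if the arm or the gripper's body presses on something with over 40 N, if the wrist force passes 120 N, or if a joint passes its speed limit or range.

## Robot

A 6-joint arm with a two-finger parallel gripper is mounted at the origin on the work surface. World frame = base frame: x ahead of the robot, y to its left, z up, the work surface at z = 0. Lengths are in m, angles in degrees, forces in N, time in s.
With the tool pointing down it reaches from about 0.325 to 0.775 m from the base axis. Payload 5.5 kg.
Tool frame: the origin (TCP) lies at the very end of the fingers, on their centre line; the grasp point (between the pads) lies 19 mm behind it; z points along the fingers, y is the line along which they close (so a half turn about z gives the same grasp; the last joint's range is limited). The gripper opens to 85 mm and grips with 20 to 120 N. Pads are 22 mm wide; open, the fingers measure 114 mm over their backs; the gripper's body (76 mm by 85 mm) begins 54 mm behind the grasp point. The pads swing forward as they close: fully open they stand 13 mm farther back than shut.
Start: joints at [-71.946, 5.22, 70.514, -0, 104.267, -3.249], TCP at [0.218, -0.559, 0.231] pointing down, gripper open.
Joint ranges: [-164.24, 164.24], [-49.07, 125.15], [9.68, 141.18], [-86.29, 266.29], [3.28, 154.24], [-151.56, 151.56]. Speed limits (degrees/s): [147.25, 147.25, 172.46, 180, 180, 180].

## Interface

Orientations are given as [roll, pitch, yaw] about the fixed x, y, z axes, in that order (R = Rz(yaw) Ry(pitch) Rx(roll)).
In Python, from workcell import * gives the robot as it stands. The module is installed in compiled form; this text tells all that it offers. Calls block until the motion is done:
- movep(position, orientation): joint-space move of the TCP to a pose.
- move_linear(position, frame=None, rate=0.15): straight line of the TCP; frame=None keeps the orientation; rate is the mean speed in m/s.
- goto_joints(angles): joint-space move.
- release() and grasp(squeeze=None): open the fingers fully, or close them until they stop; squeeze is the grip in N (None keeps the last).
- wait(seconds).
- inverse_kinematics(position, orientation): joint angles nearest the present ones, or None.
- state(): the state.
- camera(name): name is "scene" or "side" or "wrist"; returns (picture, depth): 420x560x3 uint8, red, green, blue; 420x560 float32, m along the optical axis (not along the pixel's ray), 0 where there is no reading.
- camera_info(name): a dict with "fx", "fy", "cx", "cy" (pixels), "origin" and "orientation" of the camera in the world; the wrist camera has in their place "hand_eye" (4x4, takes a point from camera to tool coordinates, whose origin is the TCP and whose axes are the flange's). Camera axes: x right, y down, z forward; pixel columns grow to the right and rows downward; lengths in m; the calibration is good to about 2 mm. A picture is of the moment at which its call begins: read the wrist's pose just before it. camera_info takes no time and is no camera call.
A pose or a line that the arm cannot do raises Unreachable and nothing moves.
- job_done(): hands the job in; it is judged then, once.
Trained networks look in the newest picture that a camera, given by its name, has taken for a name from the list of things; names that differ only in an ending like _2 or _b are one class to them, and where a whole thing is asked for, a point or a joint stands for the part that bears it (a point fixed in the world has none). Each returns a list of dicts, best first, with "confidence" (0 to 1); they miss things now and then, are a little off and sometimes report something else, mostly with a low value. They report only what shows in the picture. A call takes as long as a camera call. They do not tell look-alikes from the thing itself.
- boxes_of(label, camera): "rect" ([centre column, centre row, width, height] in pixels, round what is visible of it).
- regions_of(label, camera): "region" (420x560 bool, what is visible of it) and "rect" ([centre column, centre row, width, height] in pixels, round what is visible of it).
- place_of(label, camera): "pixel" ([column, row] in pixels: a listed point, or the origin of a listed thing).
The state is a dict: "time": time; "qpos": joint angles; "dq": joint speeds; "joint_efforts": joint torques, N m; "eef_pos": TCP position; "tcp_rot": TCP orientation; "wrist_force": force on the tool from outside, world axes, zero at the start; "wrist_torque": the same for the moment, N m; "grip_width": finger opening in m; "finger_force": force on a finger pad.
Only numpy, scipy, OpenCV 4.12 (cv2) and the standard library are available. Lean on these libraries where they do the work, as an engineer would, in place of code of your own. Each camera call takes 0.05 s, during which the arm holds its last target. There are 200 camera calls.

## Working session

There is one attempt and no reset: what is moved stays moved. The work goes in short steps, each a Python script; the robot and the scene stay as the last script left them, time stands still between calls to the robot, and variables do not carry over. Pictures are saved under pics/ and viewed, at most 14 in all, crops included, and the job is handed in when it is done.

```bash
mkdir -p pics; python3 - <<'E'
from workcell import *
import cv2,numpy as np
for c in ("scene","side"):
    p,d=camera(c); cv2.imwrite(f"pics/{c}0.png",cv2.resize(p[:,:,::-1],(784,588),interpolation=cv2.INTER_CUBIC)); np.savez(f"{c}0.npz",p=p,d=d)
    print(c,camera_info(c))
    for n in "piston gear bearing con_rod piston_insert gear_insert bearing_insert rod_insert grease_tin bolt_dish".split():
        print(n,[(np.round(r["pixel"]).tolist(),round(r["confidence"],2)) for r in place_of(n,c)][:4])
print(camera_info("wrist")); print(state())
E
```

```text
scene {'fx': 387.6708428515799, 'fy': 387.6708428515799, 'cx': 280.1815451116173, 'cy': 214.66035554992493, 'origin': array([ 0.72813384, -0.37943189,  0.77934897]), 'orientation': array([-149.02972813,   -0.35320033,   30.9768971 ])}
piston [([247.0, 245.0], 0.74)]
gear [([370.0, 180.0], 0.56), ([273.0, 338.0], 0.36)]
bearing [([204.0, 304.0], 0.81), ([134.0, 318.0], 0.81), ([193.0, 261.0], 0.67), ([163.0, 279.0], 0.56)]
con_rod [([337.0, 109.0], 0.64)]
piston_insert [([284.0, 198.0], 0.96)]
gear_insert [([313.0, 279.0], 0.57)]
bearing_insert [([272.0, 337.0], 0.8)]
rod_insert [([158.0, 366.0], 0.92)]
grease_tin [([338.0, 218.0], 0.81)]
bolt_dish [([312.0, 153.0], 0.82)]
side {'fx': 405.24033529402396, 'fy': 405.24033529402396, 'cx': 284.79477448856187, 'cy': 211.5877280665648, 'origin': array([0.38590011, 0.70816016, 0.66836262]), 'orientation': array([-131.08686911,   -0.8720473 , -169.95382426])}
piston [([302.0, 204.0], 0.64)]
gear [([205.0, 292.0], 0.96)]
bearing [([338.0, 190.0], 0.61), ([348.0, 173.0], 0.56), ([311.0, 174.0], 0.5), ([351.0, 161.0], 0.47)]
con_rod [([276.0, 38
[... 675 characters left out ...]
.00000000e+00]])}
{'time': 1.1, 'qpos': array([-7.19485642e+01,  5.21930271e+00,  7.05132496e+01, -7.72862424e-04,
        1.04268657e+02, -3.24880610e+00]), 'dq': array([ 0.00711164,  0.06700224,  0.04660277, -0.00833023,  0.00901297,
        0.06002844]), 'joint_efforts': array([ 3.17308541e-04, -4.58469951e+01, -4.18097484e+01, -1.20327772e-04,
        8.78083702e-04, -1.51626108e-05]), 'eef_pos': array([ 0.21794776, -0.55902211,  0.23128537]), 'tcp_rot': array([-1.79998750e+02,  6.79267002e-04,  2.13000515e+01]), 'wrist_force': array([ 0.4937139 , -0.29322427, -0.07568587]), 'wrist_torque': array([0.01973114, 0.05286021, 0.00077131]), 'finger_force': 0.0, 'grip_width': 0.085500746224766}
```

View pics/scene0.png

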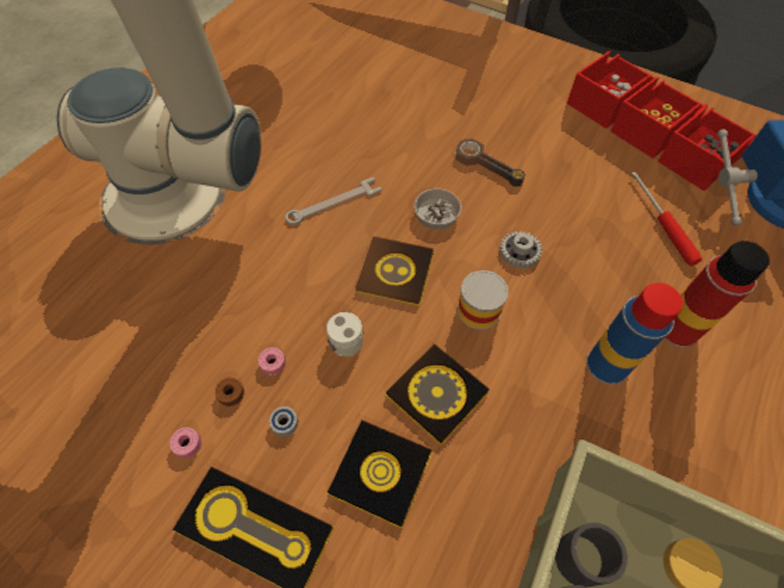

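View pics/side0.png

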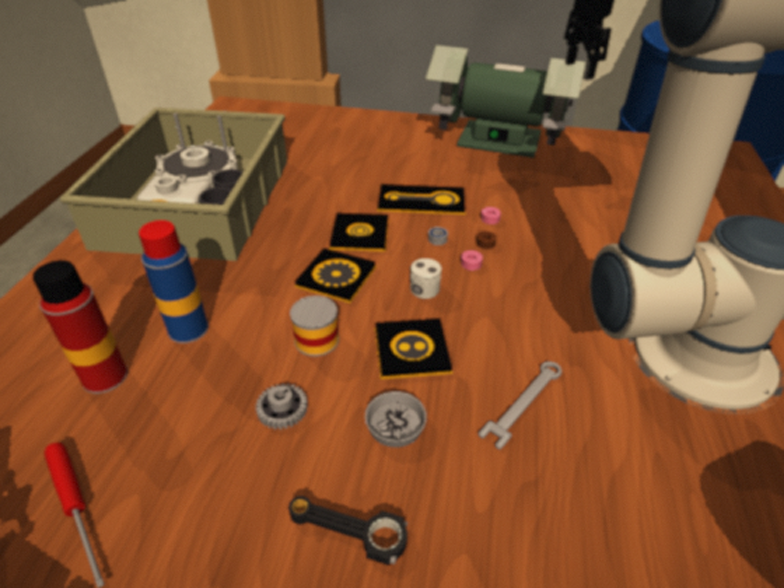

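The four ring-like candidates for the bearing in the scene picture (560x420 pixels) are (204,304), (134,318), (193,261) and (163,279). (204,304) is steel with a blue seal, so it fits. (134,318) and (193,261) are pink and (163,279) is brown, so those are decoys. The rod (337,109) is on the far left (+y) and its insert is at (158,366). The gear is at (370,180), the piston at (247,245), the tin at (338,218) and the dish at (312,153). Next I take a crop to confirm the bearing and work out coarse positions.

```bash
cat > h.py <<'E'
from workcell import *
import cv2,numpy as np
from scipy.spatial.transform import Rotation as R
def cam(c):
    i=camera_info(c)
    if c=="wrist":
        s=state(); T=np.eye(4); T[:3,:3]=R.from_euler("xyz",s["tcp_rot"],degrees=True).as_matrix(); T[:3,3]=s["eef_pos"]; T=T@i["hand_eye"]
    else:
        T=np.eye(4); T[:3,:3]=R.from_euler("xyz",i["orientation"],degrees=True).as_matrix(); T[:3,3]=i["origin"]
    return i,T
def onplane(px,z,iT):
    i,T=iT; px=np.atleast_2d(px).astype(float)
    r=np.c_[(px[:,0]-i["cx"])/i["fx"],(px[:,1]-i["cy"])/i["fy"],np.ones(len(px))]@T[:3,:3].T
    return (T[:3,3]+r*((z-T[2,3])/r[:,2])[:,None])[:,:2]
def cloud(d,iT):
    i,T=iT; v,u=np.mgrid[:d.shape[0],:d.shape[1]]
    return np.stack([(u-i["cx"])/i["fx"]*d,(v-i["cy"])/i["fy"]*d,d],-1)@T[:3,:3].T+T[:3,3]
E
python3 - <<'E'
from h import *
P={"piston":(247,245,0),"gear":(370,180,0),"bearing":(204,304,0),"rod":(337,109,0),"pi":(284,198,0),"gi":(313,279,0),"bi":(272,337,0),"ri":(158,366,0),"tin":(338,218,0),"dish":(312,153,0)}
iT=cam("scene")
for k,(u,v,z) in P.items(): print(k,onplane((u,v),z,iT)[0].round(3))
f=np.load("scene0.npz"); cl=cloud(f["d"],iT); print(cl[350:360,300:310,2].mean())
cv2.imwrite("pics/bear.png",cv2.resize(f["p"][240:340,110:240,::-1],None,fx=5,fy=5,interpolation=cv2.INTER_CUBIC))
E
```

```text
piston [ 0.469 -0.082]
gear [0.631 0.226]
bearing [ 0.468 -0.241]
rod [0.45  0.403]
pi [0.475 0.069]
gi [ 0.634 -0.077]
bi [ 0.622 -0.225]
ri [ 0.466 -0.383]
tin [0.612 0.086]
dish [0.466 0.227]
-0.0008154778099895555
```

View pics/bear.png

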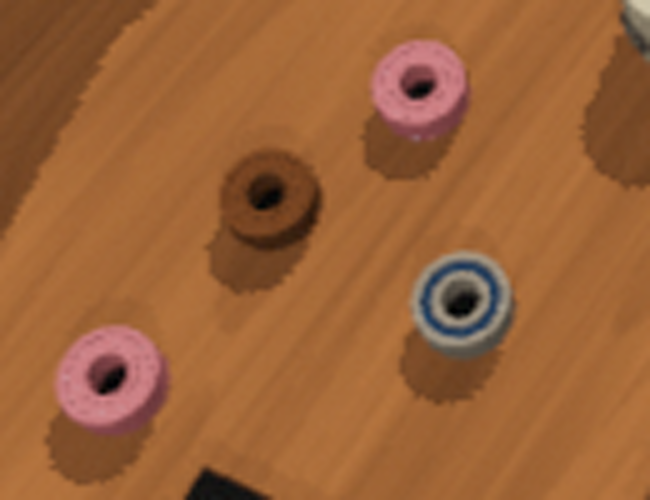

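The crop confirms it: the ring at crop (462,300), scene (204,304), is the steel bearing with the blue seal. The others are pink or brown. Now two wrist overviews.

```bash
python3 - <<'E'
from h import *
import pickle
N="piston gear bearing con_rod piston_insert gear_insert bearing_insert rod_insert grease_tin bolt_dish".split()
for k,y in (("R",-0.22),("L",0.22)):
    movep([0.56,y,0.32],[180,0,0]); wait(0.3)
    iT=cam("wrist"); p,d=camera("wrist")
    pickle.dump((p,d,iT),open(f"w{k}.pkl","wb"))
    cv2.imwrite(f"pics/w{k}.png",cv2.resize(p[:,:,::-1],(784,588),interpolation=cv2.INTER_CUBIC))
    for n in N:
        o=[(np.round(r["pixel"]).tolist(),round(r["confidence"],2),onplane(r["pixel"],0,iT)[0].round(3).tolist()) for r in place_of(n,"wrist")][:4]
        print(n,o)
print(state()["time"],state()["qpos"].round())
E
```

```text
piston [([170.0, 232.0], 0.55, [0.466, -0.081])]
gear [([169.0, 229.0], 0.73, [0.469, -0.08]), ([164.0, 98.0], 0.72, [0.633, -0.087])]
bearing [([356.0, 300.0], 0.92, [0.364, -0.331]), ([241.0, 286.0], 0.77, [0.385, -0.171]), ([297.0, 296.0], 0.72, [0.37, -0.249]), ([294.0, 233.0], 0.7, [0.463, -0.244])]
con_rod []
piston_insert [([53.0, 233.0], 0.96, [0.464, 0.074])]
gear_insert [([162.0, 98.0], 0.94, [0.633, -0.085])]
bearing_insert [([285.0, 107.0], 0.95, [0.624, -0.231])]
rod_insert [([397.0, 229.0], 0.64, [0.469, -0.379])]
grease_tin [([25.0, 106.0], 0.89, [0.625, 0.079])]
bolt_dish []
piston [([504.0, 232.0], 0.82, [0.465, -0.08])]
gear [([268.0, 97.0], 0.84, [0.635, 0.23])]
bearing []
con_rod [([145.0, 247.0], 0.72, [0.445, 0.395]), ([271.0, 99.0], 0.45, [0.633, 0.226])]
piston_insert [([384.0, 230.0], 0.59, [0.468, 0.078])]
gear_insert [([531.0, 100.0], 0.58, [0.632, -0.084])]
bearing_insert []
rod_insert []
grease_tin [([391.0, 105.0], 0.75, [0.626, 0.083])]
bolt_dish []
6.2 [ 18.   8.  59.   0. 114. 108.]
```

View pics/wR.png

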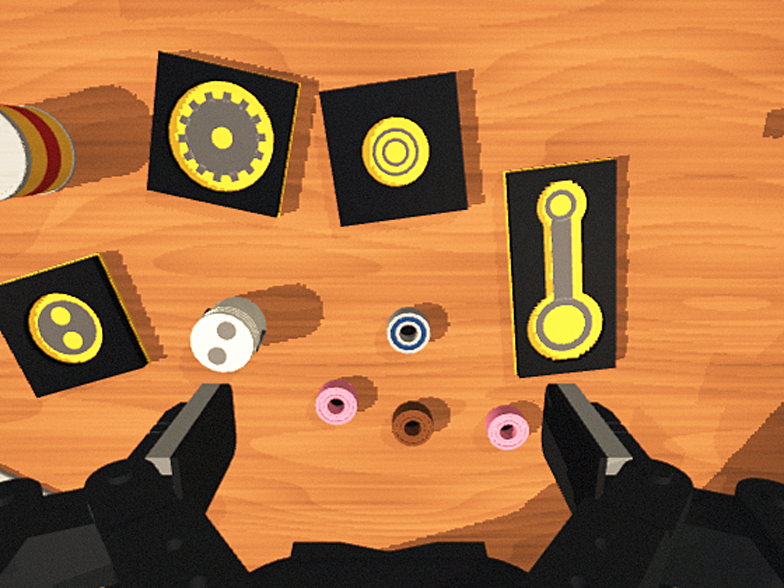

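View pics/wL.png

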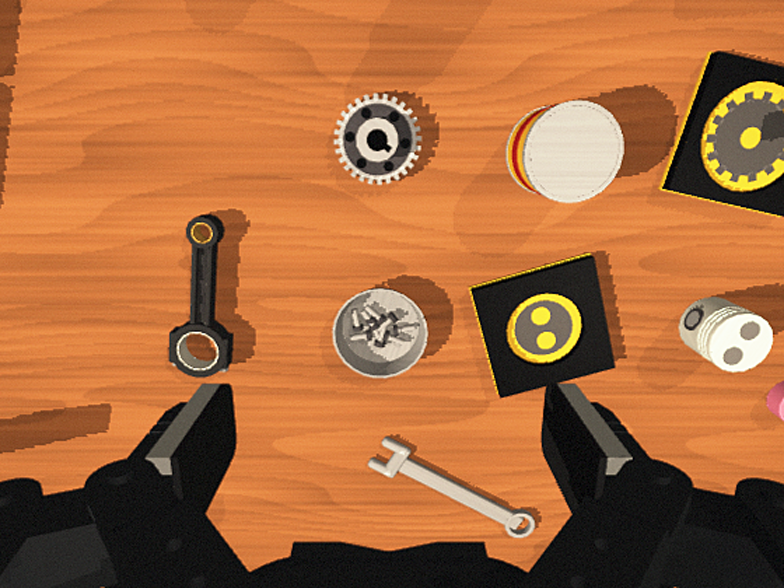

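Wrist right, in view pixels (560 scale is divided by 1.4): gear insert (221,137), bearing insert (396,152), rod insert with its wide end at (564,324) and narrow end at (561,205). The blue bearing is at (408,332), the piston crown at (226,343), and the decoys at (336,403), (412,427) and (507,430). Wrist left: rod big end (200,351) and small end (203,232), gear (377,139), dish (380,333), piston insert (543,328), tin (573,150).

Next I measure these precisely.

```bash
python3 - <<'E'
from h import *
import pickle
from scipy.optimize import least_squares
D={k:pickle.load(open(f"w{k}.pkl","rb")) for k in "RL"}
s=np.load("scene0.npz"); D["S"]=(s["p"],s["d"],cam("scene"))
def circ(q):
    q=q.astype(float); f=lambda a:np.hypot(q[:,0]-a[0],q[:,1]-a[1])-a[2]
    a=least_squares(f,[*q.mean(0),.03],loss="soft_l1",f_scale=.001).x; return a.round(4), np.abs(f(a)).mean().round(4)
def contour(m):
    c=max(cv2.findContours(m.astype(np.uint8),cv2.RETR_EXTERNAL,cv2.CHAIN_APPROX_NONE)[0],key=cv2.contourArea)
    return c[:,0]
def yellow(p):
    h=cv2.cvtColor(p,cv2.COLOR_RGB2HSV); return (h[...,0]>20)&(h[...,0]<36)&(h[...,1]>130)&(h[...,2]>80)
for k,(p,d,iT) in D.items():
    g=cloud(d,iT); xy=onplane(np.stack(np.mgrid[:560,:420],-1).transpose(1,0,2).reshape(-1,2),.015,iT).reshape(420,560,2)
    near=lambda c,r,a=g:np.hypot(a[...,0]-c[0],a[...,1]-c[1])<r
    for n,c,r in (("pi",(.467,.076),.043),("gi",(.633,-.085),.05),("bi",(.624,-.230),.038)):
        m=yellow(p)&near(c,r,xy)
        if m.sum()>300: print(k,n,circ(onplane(contour(m),.015,iT)))
    for n,c,r,z in (("piston",(.466,-.08),.045,.05),("gear",(.633,.228),.03,.032),("bearing",(.463,-.243),.03,.018),("tin",(.625,.082),.05,.065),("dish",(.46,.23),.06,.024)):
        m=near(c,r)&(abs(g[...,2]-z)<(.003 if n!="dish" else .008))
        if m.sum()>100: print(k,n,m.sum(),circ(onplane(contour(m),z,iT)))
    m=(yellow(p)|(near((.52,-.38),.13)&yellow(cv2.blur(p,(3,3)))))&near((.52,-.38),.14,xy)
    if k in "RS" :
        q=onplane(contour(m),.015,iT); np.save(f"ri{k}.npy",q)
        for e,c,r in (("big",(.469,-.379),.042),("small",(.57,-.375),.03)):
            w=q[np.hypot(*(q-c).T)<r]; w=w[(w[:,0]<c[0]+.018) if e=="big" else (w[:,0]>c[0]-.008)]; print(k,"ri",e,len(w),circ(w) if len(w)>9 else "")
    if k in "LS":
        m=near((.5,.4),.14)&(g[...,2]>.013)&(g[...,2]<.03); q=onplane(contour(m),.019,iT); np.save(f"rod{k}.npy",q)
        w=q[q[:,0]<.455]; print(k,"rod big",len(w),circ(w))
        w=q[q[:,0]>.545]; print(k,"rod small",len(w),circ(w)); print(q.min(0),q.max(0))
E
```

```text
R pi (array([0.4674, 0.0719, 0.0318]), np.float64(0.0008))
R gi (array([ 0.6335, -0.085 ,  0.0418]), np.float64(0.0005))
R bi (array([ 0.6219, -0.2277,  0.0264]), np.float64(0.0004))
R piston 1495 (array([ 0.4679, -0.0809,  0.0262]), np.float64(0.0004))
R bearing 599 (array([ 0.4643, -0.2394,  0.0192]), np.float64(0.0003))
R tin 895 (array([0.6226, 0.0748, 0.0303]), np.float64(0.0055))
R ri big 100 (array([ 0.47  , -0.3817,  0.0336]), np.float64(0.0004))
R ri small 58 (array([ 0.5779, -0.3688,  0.0211]), np.float64(0.0004))
L pi (array([0.4673, 0.076 , 0.0325]), np.float64(0.0008))
L gi (array([ 0.63  , -0.0781,  0.0345]), np.float64(0.0035))
L piston 1527 (array([ 0.4675, -0.0787,  0.0265]), np.float64(0.0004))
L gear 562 (array([0.6323, 0.2273, 0.0162]), np.float64(0.0003))
L tin 4058 (array([0.623 , 0.0826, 0.036 ]), np.float64(0.0003))
L dish 711 (array([0.4656, 0.2261, 0.042 ]), np.float64(0.0003))
L rod big 76 (array([0.4495, 0.3919, 0.0277]), np.float64(0.0009))
L rod small 54 (array([0.5568, 0.377 , 0.014 ]), np.float64(0.0004))
[0.42156589 0.36226463] [0.5706399  0.41985759]
S gi (array([ 0.6341, -0.0848,  0.0417]), np.float64(0.0009))
S bi (array([ 0.6225, -0.2278,  0.0265]), np.float64(0.0006))
S piston 435 (array([ 0.4681, -0.0795,  0.0259]), np.float64(0.0005))
S bearing 217 (array([ 0.4643, -0.2383,  0.0188]), np.float64(0.0005))
S tin 644 (array([0.6233, 0.0826, 0.0355]), np.float64(0.0007))
S dish 200 (array([0.4663, 0.2252, 0.0423]), np.float64(0.0009))
S ri big 71 (array([ 0.471 , -0.3828,  0.0345]), np.float64(0.0005))
S ri small 40 (array([ 0.578 , -0.3696,  0.0215]), np.float64(0.0005))
S rod big 30 (array([0.4506, 0.3912, 0.0289]), np.float64(0.0013))
S rod small 23 (array([0.556 , 0.3764, 0.0142]), np.float64(0.001))
[0.42136322 0.35956571] [0.5705825  0.42044714]
```

```bash
cat >> h.py <<'E'
def pickplace(name,a,ya,b,yb,rel,sq,H=.17):
    "rel: TCP height above the part's underside"
    a=list(a);b=list(b)
    movep(a+[H],[180,0,ya]); move_linear(a+[rel+.03],rate=.2); move_linear(a+[rel],rate=.05)
    f0=state()["wrist_force"][2]
    grasp(sq); w=state()["grip_width"]
    move_linear(a+[rel+.03],rate=.08); s=state(); print(name,"width",round(w,4),round(s["grip_width"],4),"ff",round(s["finger_force"],1),"fz at pick",round(f0,1),"lifted",s["wrist_force"].round(1))
    if s["finger_force"]<3: print("NOT HELD"); return False
    move_linear(a+[H],rate=.2); movep(b+[H],[180,0,yb])
    move_linear(b+[rel+.03],rate=.15); move_linear(b+[rel+.0085],rate=.04)
    s=state(); print(" placed",s["eef_pos"].round(4),"F",s["wrist_force"].round(1),"w",round(s["grip_width"],4))
    wait(.2); release(); wait(.2); move_linear(b+[H],rate=.15); print(" t",state()["time"]); return True
E
python3 - <<'E'
from h import *
pickplace("piston",(.4678,-.0798),0,(.4675,.0752),0,.016,50)
p,d=camera("wrist"); cv2.imwrite("pics/p1.png",p[:,:,::-1])
E
```

```text
piston width 0.0527 0.053 ff 52.8 fz at pick 0.8 lifted [-0.4 -0.4 -2.8]
 placed [0.4672 0.0752 0.0247] F [-5.3 -0.1  5.2] w 0.0527
 t 14.9833
```

View pics/p1.png

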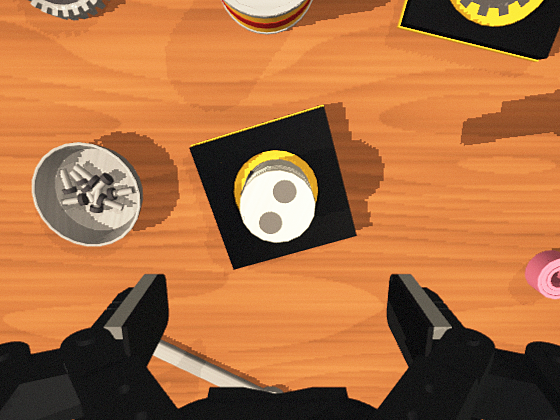

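The piston at (277,207) stands in its recess at (275,190), and I will check it numerically later. Gear and bearing next.

```bash
python3 - <<'E'
from h import *
if pickplace("gear",(.6325,.2273),0,(.6338,-.085),0,.0155,70):
    if pickplace("bearing",(.4643,-.239),0,(.6222,-.2278),0,.007,50):
        p,d=camera("wrist"); cv2.imwrite("pics/p2.png",p[:,:,::-1])
E
```

```text
gear width 0.0316 0.0313 ff 69.8 fz at pick 0.1 lifted [-0.7  0.5 -5.3]
 placed [ 0.6335 -0.085   0.0244] F [-3.7  0.3  2.2] w 0.0313
 t 24.2583
bearing width 0.0376 0.0377 ff 50.2 fz at pick 0.5 lifted [ 0.2  0.2 -1.7]
 placed [ 0.6218 -0.2276  0.0157] F [-4.1  2.6  5.2] w 0.0374
 t 33.1
```

View pics/p2.png

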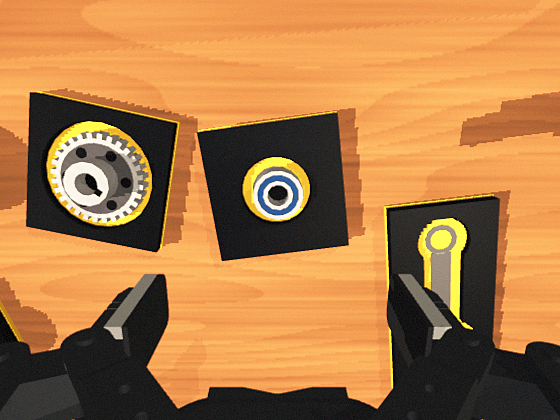

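The gear at (97,175) and the bearing at (278,193) sit in their recesses. Now the rod.

```bash
python3 - <<'E'
from h import *
import pickle
if pickplace("rod",(.4995,.3846),-7.9,(.5203,-.376),6.9,.008,80):
    movep([0.56,-.22,.32],[180,0,0]); wait(.2)
    iT=cam("wrist"); p,d=camera("wrist"); cv2.imwrite("pics/p3.png",p[:,:,::-1]); pickle.dump((p,d,iT),open("fR.pkl","wb"))
    movep([0.56,.12,.32],[180,0,0]); wait(.2)
    iT=cam("wrist"); p,d=camera("wrist"); cv2.imwrite("pics/p4.png",p[:,:,::-1]); pickle.dump((p,d,iT),open("fL.pkl","wb"))
    print(state()["time"])
E
```

```text
rod width 0.0157 0.0156 ff 79.2 fz at pick 0.2 lifted [ 0.3 -0.4 -3.9]
 placed [ 0.52   -0.3758  0.0167] F [-3.5  3.1  1.3] w 0.0153
 t 45.575
48.2417
```

```bash
python3 - <<'E'
from h import *
import pickle
for k in "RL":
    p,d,iT=pickle.load(open(f"f{k}.pkl","rb")); g=cloud(d,iT)
    for n,c,r,z in (("piston",(.4675,.0755),.045,.058),("gear",(.634,-.085),.03,.04),("bearing",(.622,-.228),.03,.026),("rod",(.52,-.375),.11,.028),("tin",(.623,.083),.05,.065),("dish",(.4656,.226),.06,.024)):
        m=(np.hypot(g[...,0]-c[0],g[...,1]-c[1])<r)&(abs(g[...,2]-z)<.005)
        if m.sum()<100: continue
        ct=max(cv2.findContours(m.astype(np.uint8),cv2.RETR_EXTERNAL,2)[0],key=cv2.contourArea)[:,0]
        q=onplane(ct,z,iT).astype(np.float32); Z=g[m]; A=np.linalg.lstsq(np.c_[Z[:,:2]-c,np.ones(len(Z))],Z[:,2],rcond=None)[0]
        print(k,n,m.sum(),"centre",np.round(cv2.minEnclosingCircle(q)[0],4),"r",round(cv2.minEnclosingCircle(q)[1],4),"zmed",np.median(Z[:,2]).round(4),"tilt",A[:2].round(3),cv2.minAreaRect(q) if n=="rod" else "")
E
```

```text
R piston 1633 centre [0.4673 0.0718] r 0.0282 zmed 0.0574 tilt [-0.008  0.011] 
R gear 638 centre [ 0.6337 -0.087 ] r 0.0174 zmed 0.0395 tilt [-0.002  0.007] 
R bearing 824 centre [ 0.6211 -0.2289] r 0.02 zmed 0.0253 tilt [-0.002  0.002] 
R rod 1843 centre [ 0.5163 -0.3762] r 0.0749 zmed 0.0269 tilt [-0.005 -0.005] ((0.5161568522453308, -0.37547966837882996), (0.14966408908367157, 0.05467339977622032), 7.9452362060546875)
R tin 893 centre [0.6203 0.062 ] r 0.0314 zmed 0.0635 tilt [-0.006 -0.   ] 
L piston 1567 centre [0.4672 0.0748] r 0.0276 zmed 0.0577 tilt [-0.007 -0.002] 
L gear 668 centre [ 0.633  -0.0849] r 0.0178 zmed 0.0397 tilt [-0.003 -0.023] 
L tin 4049 centre [0.623  0.0821] r 0.0365 zmed 0.0639 tilt [ 0.    -0.001] 
L dish 587 centre [0.4659 0.2258] r 0.0429 zmed 0.0229 tilt [ 0.013 -0.007]
```

View pics/p3.png

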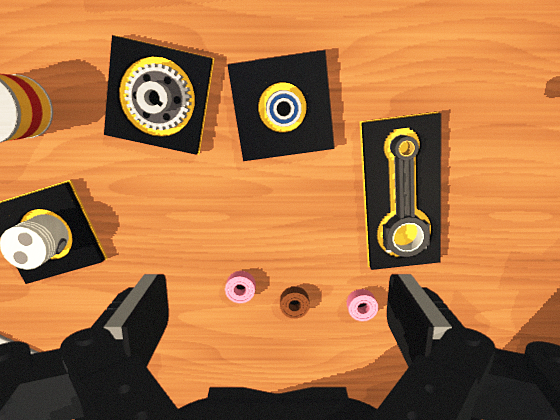

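View pics/p4.png

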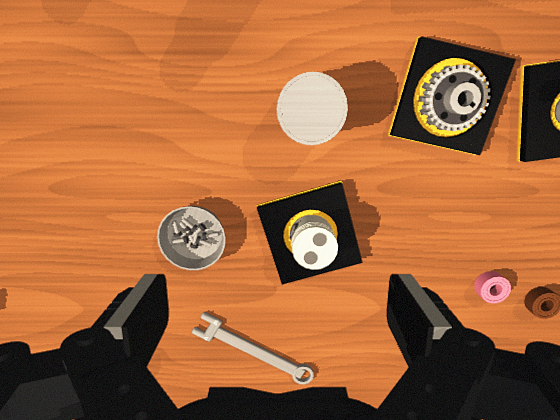

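The right view shows the gear (157,96), bearing (283,107) and rod (big end at (407,236) in the wide end) seated. The left view shows the piston (314,247) in its recess, with tin and dish unmoved. Heights, centres and tilts all fit, so I hand in.

```bash
python3 -c "
from workcell import *
print(job_done())"
```

```text
the job is handed in; nothing more can be done
None
```

I placed the piston, gear, bearing and connecting rod in their inserts, and the final wrist-camera check found each seated flat within about 3 mm of its insert, with the tin and dish unmoved; the job is handed in at about 48 s, and the hand-in call returned no verdict.

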